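# Clear the control box and hold its cover open

### The job

Someone has left a tray of brass fittings standing on the closed cover of the heat pump's control box, and a colleague across the bench needs to get inside. Carry the tray over and tip its four fittings into the grey bin, set the empty tray down flat on the bench and let go of it, then lift the cover and hold it open at 60 degrees from closed: it falls shut by itself, so finish while still holding it there, nothing else propping it. Leave the bin and the other things on the bench where they are.

Things in the scene. Friction and masses are not known exactly. Their poses are not given: they have to be found in the camera images.
- control_box: Control box of a heat pump, a grey sheet-steel tub fixed to the bench, 240 (its x) x 280 (its y) x 100 mm high, with a white hinged cover on top. Origin: centre of its underside, on the bench; its x points from the hinge side (near the robot) to the far side, z up. With the cover shut its top face is 103 mm above the bench
- cover: White cover, a plate 246 (x, hinge to free edge) x 286 (y) x 3 mm, 12 mm skirts on three sides; about 0.6 kg. Origin: middle of its hinge line, on the edge nearest the robot, 121 mm from the tub's centre, 100 mm above the bench. z points out of its top face. The far edge, with the handle, swings up and towards the robot. Nothing keeps it open: short of 90 degrees it falls shut
- cover_angle (a joint): opening angle of the cover in rad: 0 = shut and level, 1.047 = open at 60 degrees, stop at 1.75. Turns freely
- cover_handle (a point): middle of the bow handle's bar on the cover: a round steel bar 12 mm thick, 120 mm long along the cover's y, 205 mm from the hinge line and 37 mm (to its centre line) above the cover's underside plane, so 34 mm above the plate's top face (28 mm free under the bar). It moves with the cover
- cover_hinge (a point): middle of the cover's hinge line; the line runs along the control box's y
- tray: Aluminium parts tray, 180 (its x) x 100 (its y) mm, floor 3 mm thick, 0.15 kg, with 25 mm high walls at both sides and the back; the front (its +x end) is an open mouth without any lip. Origin: centre of its underside. It starts lying on the cover between the hinge and the handle. The fittings begin to slide on it at a slope of 13 to 21 degrees
- tray_grip (a point): grasp point of the tray's grip: an upright black plate across its back end, 10 mm thick (along the tray's x), 64 mm wide (y), its top 47 mm above the tray's underside; the point lies in the middle of its thickness, 85 mm behind the tray's centre, 30 mm above the underside. At the start the tray's floor is free of fittings for about 45 mm in front of the plate
- tray_mouth (a point): middle of the floor's front edge at the tray's open mouth, 90 mm in front of the tray's centre, top of the floor
- bin: Grey plastic open-fronted stacking bin, the only bin on the bench, loose, 200 (its x) x 160 (its y) mm, 4 mm walls and floor; back and sides 90 mm high, the front wall (its -x end, towards the robot) 54 mm. Origin: centre of its underside; empty at the start
- fitting1: brass nut, hexagon 27 mm across flats, 22 mm high; origin: centre of its underside as it starts, standing in the tray; 50 g
- fitting2: brass nipple, 27 mm hexagon between two 25 mm round ends, 31 mm high; origin: centre of its underside as it starts, standing in the tray; 50 g
- fitting3: brass nut like fitting1
- fitting4: brass cap, 27 mm hexagon, 20 mm high; origin: centre of its underside as it starts, standing in the tray; 50 g
- tape_roll: roll of black tape lying flat, a ring of 90 mm outer diameter, 25 mm high; origin under its centre. Bystander
- ball_valve: brass ball valve with a steel lever, lying along its x, 70 mm long (its lever reaches 66 mm out towards +x), 51 mm high; origin under its centre. Bystander
- screwdriver: screwdriver lying along its x, about 170 mm long; origin at about mid length. Bystander
- wrench: wrench lying along its x, about 170 mm long; origin at about mid length. Bystander
- elbow: copper pipe elbow lying flat, its two legs reach 52 mm along +x and +y from the origin at its corner; 25 mm high. Bystander

How it is judged:
By the outcome, as a careful person would: the job done as asked, in the order asked, and still so for the second after the job is handed in, while the arm keeps its last pose, push and grip.
It also fails if it takes over 67 s, if anything falls off the work surface, if the arm or the gripper's body presses on something with over 40 N, if the wrist force passes 120 N, or if a joint passes its speed limit or range.

### The arm

A 7-joint arm with a two-finger parallel gripper is mounted at the origin on the work surface. World frame = base frame: x ahead of the robot, y to its left, z up, the work surface at z = 0. Lengths are in m, angles in rad, forces in N, time in s.
With the tool pointing down it reaches from about 0.35 to 0.9 m from the base axis. Payload 8.1 kg.
Tool frame: the origin (TCP) lies on the centre line of the jaws, within the pads' length; the fingertips stand 19 mm ahead of it and the grasp point (between the pads) is the TCP (arm.tip_reach is the distance from the TCP to the fingertips, in m); z points along the fingers, y is the line along which they close (so a half turn about z gives the same grasp; the last joint's range is limited). The gripper opens to 92 mm and grips with 3 to 60 N. Pads are 19 mm wide; open, the fingers measure 130 mm over their backs; the gripper's body (75 mm by 190 mm) begins 47 mm behind the grasp point.
Start: joints at [1.234, 0.434, 0.025, 1.573, -0.012, 1.134, -0.075], TCP at [0.145, -0.608, 0.207] pointing down, gripper open.
Joint ranges: [-2.62, 2.62], [-0.44, 2.09], [-1.27, 1.32], [0.08, 2.57], [-1.32, 4.46], [0.12, 2], [-2.74, 2.74]. Speed limits (rad/s): [2.22, 2.22, 3.01, 3.01, 3.14, 3.14, 3.14].

### API

Orientations are given as a rotation vector (axis times angle).
In Python, from cell import arm gives the robot as it stands.
- The arm moves only by the tool arm_command, never from a script. Its argument "targets" is a list that holds one entry, the list of rows, each a list of 6 numbers: the shift along the tool's x, y, z in m, then the turn, a rotation vector about the tool's x, y, z in rad. A call has 1 to 10 rows; each row shifts and turns the commanded pose from where the row before left it, along the tool's axes as they then stand; what a row does not reach is not made up. A row lasts 1/8 s, in which the tool goes at most 62.5 mm and 10.7 degrees, less where a joint would pass 70% of its speed; a pose out of reach is approached as far as the arm can. A call with a gripper value outside its range is refused whole. "jaw" is the finger opening in m, from 0 to 0.0918, set as the call begins (left out, the last holds). The fingers move at their own pace and stop on an object; "newtons" is the grip in N (left out, the last holds). Time passes only in rows, so rows that do not move let the fingers close. It gives the time, the measured TCP pose, the force, the opening and the grip force at its end, in the units of the state.
- arm.observe(): the state, without advancing time (a new reading comes with each control period).
- arm.get_image(name): name is "scene" or "side" or "wrist"; returns a dict with "pixels" (480x640x3 uint8, red, green, blue), "z_map" (480x640 float32, m along the optical axis (not along the pixel's ray), 0 where there is no reading), "fx", "fy", "cx", "cy" (pixels), "xyz" and "rotation" of the camera in the world; the wrist camera has in their place "T_tool_cam" (4x4, takes a point from camera to tool coordinates, whose origin is the TCP and whose axes are the flange's). Camera axes: x right, y down, z forward; pixel columns grow to the right and rows downward; lengths in m; the calibration is good to about 2 mm. The wrist camera is an equidistant fisheye: a pixel r from the principal point sees the ray r / f radians off the axis. A picture is of the moment at which its call begins: read the wrist's pose just before it.
- arm.sign_off(): hands the job in; it is judged then, once.
The state is a dict: "clock": time; "joints": joint angles; "dq": joint speeds; "joint_efforts": joint torques, N m; "position": TCP position; "ee_rot": TCP orientation; "force": force on the tool from outside, world axes, zero at the start; "ft_torque": the same for the moment, N m; "width": opening from 0.0 (shut) to 1.0 (fully open); "gripper_force": force on a finger pad.
Only numpy, scipy, OpenCV 4.12 (cv2) and the standard library are available. Lean on these libraries where they do the work, as an engineer would, in place of code of your own. Each camera call takes 0.05 s, during which the arm holds its last target. There are 200 camera calls.

## Working session

There is one attempt and no reset: what is moved stays moved. The work goes in short steps, Python scripts to look and compute and a tool call to move; the robot and the scene stay as the last step left them, time stands still between calls to the robot, and variables do not carry over. Pictures are saved under pics/ and viewed, at most 10 in all, crops included, and the job is handed in when it is done.

Besides the shell and the picture viewer there is one more tool, called after "Emit:" in YAML: its name, and indented under it one key for each argument. arm_command: Moves the arm, as the interface text tells. Its arguments: {"type":"object","properties":{"targets":{"type":"array","items":{"type":"array","items":{"type":"array","items":{"type":"number"}}}},"jaw":{"type":"number"},"newtons":{"type":"number"}},"required":["targets"]}

```bash
ls; mkdir -p pics
python3 - <<'E'
from cell import arm
import numpy as np,cv2
print(arm.observe())
for n in ("scene","side"):
    i=arm.get_image(n); cv2.imwrite(f"pics/{n}0.png",i["pixels"][:,:,::-1]); np.savez(f"pics/{n}0.npz",**i)
    print(n,i["xyz"],i["rotation"],i["fx"],i["cx"],i["cy"])
E
```

```text
pics
{'clock': 0.0, 'joints': array([ 1.23439786,  0.4352213 ,  0.02497156,  1.57408165, -0.01159998,
        1.13400119, -0.07513882]), 'dq': array([-0.00035104,  0.00021991, -0.00078383, -0.00156404,  0.00052746,
       -0.00161851,  0.00061451]), 'joint_efforts': array([-6.02214586e-04, -6.67842150e+01,  9.84725095e-01, -3.14446664e+01,
       -6.05472014e-02,  4.27279668e-02,  1.57127165e-04]), 'position': array([ 0.14461519, -0.60748845,  0.206652  ]), 'ee_rot': array([-3.11864861e+00, -3.66068000e-01,  5.06596321e-04]), 'force': array([ 0.33593084,  0.47351304, -0.90530283]), 'ft_torque': array([0.03347053, 0.0308562 , 0.03575603]), 'gripper_force': 0.0, 'width': 0.9975681508211068}
scene [ 1.2831691  -0.62324196  0.87461274] [-2.07932252 -0.99522019  0.45142713] 539.1354353884583 317.3059317919211 242.93977908205716
side [0.36019889 0.66379733 0.65528188] [-0.43964282  2.67007216 -1.33791877] 441.7515708410266 326.88022263934505 239.5811365264163
```

View pics/scene0.png

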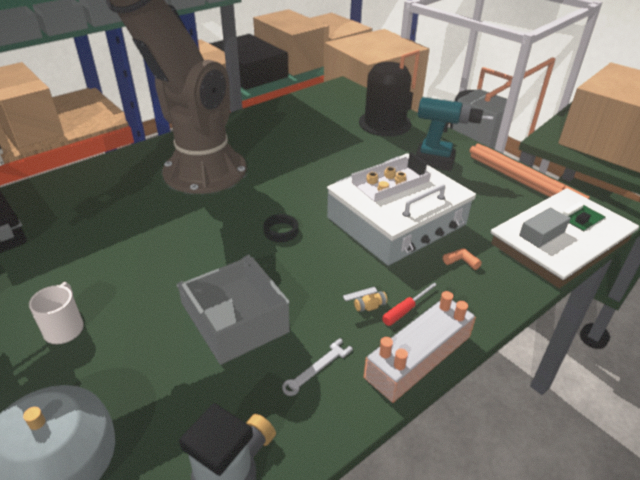

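View pics/side0.png

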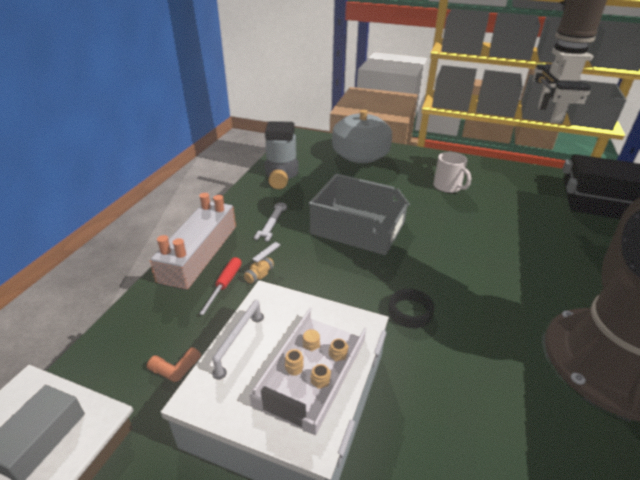

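The scene view shows the box at about (400,205), the tray's black grip at (418,163), the bin at (235,305) and the tape at (281,228). The side view shows the grip at (283,402), the mouth towards the bin at about (335,325), and the handle from (220,370) to (257,310).

```bash
cat > h.py <<'E'
import numpy as np,cv2
from scipy.spatial.transform import Rotation as R
def cloud(i):
    z=i["z_map"]; v,u=np.mgrid[:480,:640]
    p=np.stack([(u-i["cx"])/i["fx"]*z,(v-i["cy"])/i["fy"]*z,z],-1)
    P=p@R.from_rotvec(i["rotation"]).as_matrix().T+i["xyz"]
    P[z==0]=np.nan; return P
def rect(n,P):
    P=P[np.isfinite(P).all(1)]
    if len(P)<8: print(n,len(P)); return
    r=cv2.minAreaRect(P[:,:2].astype(np.float32)*1000)
    print(n,len(P),"rect",np.round(r[0]),np.round(r[1]),round(r[2],1),"z",np.round(np.percentile(P[:,2],[5,50,95])*1000))
def box(P,px,u0,v0,u1,v1):
    return P[v0:v1,u0:u1].reshape(-1,3),px[v0:v1,u0:u1].reshape(-1,3).astype(int)
E
python3 - <<'E'
from h import *
I={n:dict(np.load(f"pics/{n}0.npz")) for n in("scene","side")}
C={n:cloud(I[n]) for n in I}
def go(n,name,b,f):
    P,c=box(C[n],I[n]["pixels"],*b); rect(n+" "+name,P[f(P,c)])
zb=lambda a,b:(lambda P,c:(P[:,2]>a)&(P[:,2]<b))
dark=lambda a,b:(lambda P,c:(P[:,2]>a)&(P[:,2]<b)&(c.max(1)<75))
S=(320,150,480,262);D=(160,275,395,480)
go("scene","cover",S,zb(.095,.111));go("side","cover",D,zb(.095,.111))
go("scene","handle",(400,185,450,222),zb(.13,.15));go("side","handle",(210,275,270,380),zb(.13,.15))
go("scene","grip",(405,145,430,180),dark(.12,.16));go("side","grip",(255,380,310,425),dark(.115,.16))
go("side","trayrim",(240,310,370,430),zb(.118,.132));go("scene","trayrim",(345,150,435,200),zb(.118,.132))
go("scene","binrim",(170,250,300,365),zb(.082,.098));go("side","binrim",(300,170,415,255),zb(.082,.098))
go("scene","bin",(170,250,300,365),zb(.03,.098))
go("side","tape",(380,280,440,330),zb(.012,.04))
go("scene","valve",(340,280,388,316),zb(.012,.07))
go("scene","elbow",(440,240,485,275),zb(.012,.07))
# tall things
for n in C:
  P=C[n];
for nm,u,v in (("gripL",269,392),("gripR",305,408),("mouthL",300,322),("mouthR",362,330),("h1",220,370),("h2",257,310),("wrench",270,222),("screw",205,310)):
    print(nm,np.round(C["side"][v,u],3))
E
```

```text
scene cover 4926 rect [536. 268.] [294. 255.] 87.7 z [100. 105. 109.]
side cover 22102 rect [540. 271.] [289. 252.] 87.7 z [100. 102. 106.]
scene handle 225 rect [621. 262.] [131.  15.] 87.8 z [134. 142. 146.]
side handle 607 rect [589. 270.] [131.  80.] 87.6 z [134. 140. 143.]
scene grip 217 rect [507. 358.] [16. 66.] 85.7 z [123. 141. 153.]
side grip 102 rect [504. 367.] [ 3. 53.] 84.3 z [116. 133. 146.]
side trayrim 2284 rect [539. 272.] [183. 182.] 83.6 z [119. 126. 130.]
scene trayrim 891 rect [495. 275.] [185. 108.] 82.4 z [119. 126. 131.]
scene binrim 1042 rect [ 572. -252.] [166. 179.] 83.6 z [84. 92. 95.]
side binrim 657 rect [ 575. -251.] [171. 180.] 83.9 z [83. 88. 91.]
scene bin 3946 rect [ 557. -251.] [166. 209.] 83.7 z [33. 61. 93.]
side tape 771 rect [384.   7.] [89. 89.] 36.0 z [13. 22. 25.]
scene valve 601 rect [717.  -8.] [98. 73.] 36.5 z [15. 30. 53.]
scene elbow 339 rect [753. 272.] [60. 70.] 87.5 z [14. 22. 27.]
gripL [0.529 0.359 0.147]
gripR [0.477 0.363 0.143]
mouthL [0.541 0.216 0.128]
mouthR [0.443 0.199 0.127]
h1 [0.621 0.33  0.116]
h2 [0.618 0.212 0.125]
wrench [ 0.778 -0.184  0.005]
screw [ 0.778  0.138 -0.002]
```

```bash
cat >> h.py <<'E'
def pose(psi,tilt=0,pitch=0):
    """tool down, tool y at world angle psi (deg); tilt: turn about tool x by -tilt"""
    y=np.array([np.cos(np.radians(psi)),np.sin(np.radians(psi)),0]); z=np.array([0,0,-1.]); x=np.cross(y,z)
    return R.from_matrix(np.stack([x,y,z],1))*R.from_rotvec([-np.radians(tilt),0,0])
def show(s):
    r=R.from_rotvec(s["ee_rot"]).as_matrix()
    print("t",round(s["clock"],2),"p",np.round(s["position"],4),"y",np.round(r[:,1],3),"z",np.round(r[:,2],3),"q",np.round(s["joints"],2),"F",np.round(s["force"],1),"w",round(s["width"]*.0918,4),"g",round(s["gripper_force"],1))
def rows(p0,r0,path,long=None):
    """path: list of (pos,rot,n); prints rows, rounded"""
    out=[]
    for p1,r1,n in path:
        rv=(r0.inv()*r1).as_rotvec()
        if long is not None and np.dot(rv,long)<0: rv=rv*(1-2*np.pi/np.linalg.norm(rv))
        p1=np.array(p1)
        for k in range(n):
            ra=r0*R.from_rotvec(rv*k/n); out.append(np.round(np.r_[ra.inv().apply((p1-p0)/n),rv/n],4).tolist())
        p0,r0=p1,r1
    for k in range(0,len(out),10): print(out[k:k+10])
E
python3 - <<'E'
from cell import arm
from h import *
s=arm.observe();show(s)
rows(s["position"],R.from_rotvec(s["ee_rot"]),[((.572,-.08,.32),pose(82.4),18)],long=[0,0,-1])
E
```

```text
t 0.1 p [ 0.1446 -0.6075  0.2067] y [ 0.232 -0.973 -0.001] z [-0.     0.001 -1.   ] q [ 1.23  0.44  0.02  1.57 -0.01  1.13 -0.08] F [-0.1 -0.5  0.1] w 0.0916 g 0.0
[[0.0299, -0.023, -0.0063, -0.0, -0.0001, -0.1542], [0.0331, -0.0182, -0.0063, -0.0, -0.0001, -0.1542], [0.0355, -0.0129, -0.0063, -0.0, -0.0001, -0.1542], [0.037, -0.0073, -0.0063, -0.0, -0.0001, -0.1542], [0.0377, -0.0015, -0.0063, -0.0, -0.0001, -0.1542], [0.0375, 0.0043, -0.0063, -0.0, -0.0001, -0.1542], [0.0364, 0.01, -0.0063, -0.0, -0.0001, -0.1542], [0.0344, 0.0155, -0.0063, -0.0, -0.0001, -0.1542], [0.0316, 0.0206, -0.0063, -0.0, -0.0001, -0.1542], [0.0281, 0.0252, -0.0063, -0.0, -0.0001, -0.1542]]
[[0.0239, 0.0292, -0.0063, -0.0, -0.0001, -0.1542], [0.0191, 0.0325, -0.0063, -0.0, -0.0001, -0.1542], [0.0139, 0.0351, -0.0063, -0.0, -0.0001, -0.1542], [0.0083, 0.0368, -0.0063, -0.0, -0.0001, -0.1542], [0.0026, 0.0376, -0.0063, -0.0, -0.0001, -0.1542], [-0.0032, 0.0376, -0.0063, -0.0, -0.0001, -0.1542], [-0.009, 0.0366, -0.0063, -0.0, -0.0001, -0.1542], [-0.0145, 0.0348, -0.0063, -0.0, -0.0001, -0.1542]]
```

Emit:
arm_command:
  targets:
    - [[0.03,-0.023,-0.006,0,0,-0.154],[0.033,-0.018,-0.006,0,0,-0.154],[0.035,-0.013,-0.006,0,0,-0.154],[0.037,-0.007,-0.006,0,0,-0.154],[0.038,-0.002,-0.006,0,0,-0.154],[0.037,0.004,-0.006,0,0,-0.154],[0.036,0.01,-0.006,0,0,-0.154],[0.034,0.015,-0.006,0,0,-0.154],[0.032,0.021,-0.006,0,0,-0.154],[0.028,0.025,-0.006,0,0,-0.154]]
  jaw: 0.04

```text
clock: 1.35
position: [0.3815, -0.3144, 0.2674]
ee_rot: [-1.979, -2.44, 0.0]
force: [0.5, 0.2, 0.3]
width: 0.435
gripper_force: 0.0
```

Emit:
arm_command:
  targets:
    - [[0.024,0.029,-0.006,0,0,-0.154],[0.019,0.032,-0.006,0,0,-0.154],[0.014,0.035,-0.006,0,0,-0.154],[0.008,0.037,-0.006,0,0,-0.154],[0.003,0.038,-0.006,0,0,-0.154],[-0.003,0.038,-0.006,0,0,-0.154],[-0.009,0.037,-0.006,0,0,-0.154],[-0.014,0.035,-0.006,0,0,-0.154]]

```text
clock: 2.35
position: [0.5714, -0.0794, 0.3153]
ee_rot: [-0.206, -3.134, 0.0]
force: [0.0, -0.4, -0.3]
width: 0.436
gripper_force: 0.0
```

Emit:
arm_command:
  targets:
    - [[0,0,0,-0.16,0,0],[0,0,0,-0.16,0,0],[0,0,0,-0.16,0,0],[0,0,0,-0.16,0,0],[0,0,0,-0.16,0,0],[0,0,0,0,0,0]]

```text
clock: 3.1
position: [0.57, -0.0843, 0.3118]
ee_rot: [0.206, 2.84, 1.204]
force: [-0.7, -0.2, 0.3]
width: 0.434
gripper_force: 0.0
```

Run:
```python
from cell import arm
from h import *
s=arm.observe();show(s)
rows(s["position"],R.from_rotvec(s["ee_rot"]),[((.560,.15,.30),pose(82.4),5),((.507,.355,.28),pose(82.4),5)])
```

```text
t 3.1 p [ 0.57   -0.0843  0.3118] y [0.103 0.688 0.718] z [ 0.098  0.712 -0.696] q [ 1.07  0.65 -0.92  1.49 -0.31  1.33  1.75] F [-0.7 -0.2  0.3] w 0.0398 g 0.0
[[0.0086, 0.0303, 0.0348, 0.1603, -0.0004, -0.0023], [0.0085, 0.0355, 0.0295, 0.1603, -0.0004, -0.0023], [0.0085, 0.0398, 0.0234, 0.1603, -0.0004, -0.0023], [0.0084, 0.0431, 0.0168, 0.1603, -0.0004, -0.0023], [0.0083, 0.0452, 0.0097, 0.1603, -0.0004, -0.0023], [0.0159, 0.0392, 0.004, 0.0, 0.0, 0.0], [0.0159, 0.0392, 0.004, 0.0, 0.0, 0.0], [0.0159, 0.0392, 0.004, 0.0, 0.0, 0.0], [0.0159, 0.0392, 0.004, 0.0, 0.0, 0.0], [0.0159, 0.0392, 0.004, 0.0, 0.0, 0.0]]
```

Emit:
arm_command:
  targets:
    - [[0.009,0.03,0.035,0.16,0,-0.002],[0.009,0.036,0.029,0.16,0,-0.002],[0.008,0.04,0.023,0.16,0,-0.002],[0.008,0.043,0.017,0.16,0,-0.002],[0.008,0.045,0.01,0.16,0,-0.002],[0.016,0.039,0.004,0,0,0],[0.016,0.039,0.004,0,0,0],[0.016,0.039,0.004,0,0,0],[0.016,0.039,0.004,0,0,0],[0.016,0.039,0.004,0,0,0]]

```text
clock: 4.35
position: [0.5031, 0.3469, 0.296]
ee_rot: [0.192, 3.131, 0.077]
force: [1.1, -0.4, 0.3]
width: 0.436
gripper_force: 0.0
```

Emit:
arm_command:
  targets:
    - [[0,0,0.01,0,0,0],[0,0,0,0,0,0]]

```text
clock: 4.6
position: [0.5039, 0.3447, 0.2844]
ee_rot: [0.193, 3.134, 0.075]
force: [-0.3, -0.8, 1.7]
width: 0.432
gripper_force: 0.0
```

Run:
```python
from cell import arm
from h import *
s=arm.observe();show(s)
i=arm.get_image("wrist"); cv2.imwrite("pics/w1.png",i["pixels"][:,:,::-1])
T=i["T_tool_cam"];v,u=np.mgrid[:480,:640];z=i["z_map"]
dx,dy=u-i["cx"],v-i["cy"];r=np.hypot(dx,dy)+1e-9;th=r/i["fx"]
t=np.tan(np.minimum(th,1.5)); p=np.stack([t*dx/r*z,t*dy/r*z,z],-1)
p[z<=0]=np.nan
P=(p@T[:3,:3].T+T[:3,3])@R.from_rotvec(s["ee_rot"]).as_matrix().T+s["position"]
c=i["pixels"].astype(int)
m=(P[...,2]>.138)&(P[...,2]<.156)&(c.max(-1)<80)&(abs(P[...,0]-.507)<.06)&(abs(P[...,1]-.358)<.04)
rect("grip top",P[m])
m=(P[...,2]>.138)&(P[...,2]<.156)&(abs(P[...,0]-.507)<.06)&(abs(P[...,1]-.358)<.04)
rect("grip top any colour",P[m]); print(np.round(T,3))
```

```text
t 4.6 p [0.5039 0.3447 0.2844] y [0.122 0.991 0.048] z [ 0.004  0.048 -0.999] q [-0.14  0.45 -0.79  1.47  0.3   1.31  0.51] F [-0.3 -0.8  1.7] w 0.0396 g 0.0
grip top 843 rect [505. 359.] [10. 63.] 83.6 z [145. 149. 150.]
grip top any colour 885 rect [506. 359.] [11. 63.] 83.9 z [145. 149. 150.]
[[ 0.    -0.956 -0.294  0.081]
 [ 1.     0.     0.001 -0.001]
 [-0.001 -0.294  0.956 -0.176]
 [ 0.     0.     0.     1.   ]]
```

View pics/w1.png

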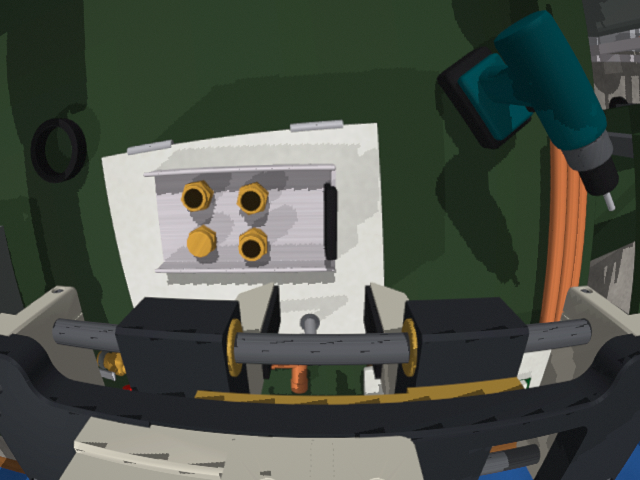

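The wrist view shows the fittings between (195,195) and (252,247), with the grip plate at (331,222) clear of them. The grip is at (0.5055, 0.359), with its top at z 0.15.

Run:
```python
from cell import arm
from h import *
s=arm.observe();show(s)
rows(s["position"],R.from_rotvec(s["ee_rot"]),[((.5055,.359,.23),pose(83),4),((.5055,.359,.134),pose(83),5)])
```

```text
t 4.65 p [0.5046 0.344  0.2845] y [0.124 0.991 0.048] z [ 0.003  0.048 -0.999] q [-0.14  0.45 -0.79  1.47  0.3   1.31  0.51] F [-0.6  0.1  0.1] w 0.04 g 0.0
[[0.0002, 0.0031, 0.0138, 0.0119, -0.0006, -0.0006], [0.0002, 0.0033, 0.0138, 0.0119, -0.0006, -0.0006], [0.0002, 0.0034, 0.0137, 0.0119, -0.0006, -0.0006], [0.0002, 0.0036, 0.0137, 0.0119, -0.0006, -0.0006], [0.0, 0.0, 0.0192, 0.0, 0.0, 0.0], [0.0, 0.0, 0.0192, 0.0, 0.0, 0.0], [0.0, 0.0, 0.0192, 0.0, 0.0, 0.0], [0.0, 0.0, 0.0192, 0.0, 0.0, 0.0], [0.0, 0.0, 0.0192, 0.0, 0.0, 0.0]]
```

Emit:
arm_command:
  targets:
    - [[0,0.003,0.014,0.012,-0.001,0],[0,0.003,0.014,0.012,-0.001,0],[0,0.004,0.014,0.012,0,0],[0,0.004,0.013,0.012,0,0],[0,0,0.02,0,0,0],[0,0,0.015,0,0,0],[0,0,0,0,0,0],[0,0,0,0,0,0]]

```text
clock: 5.65
position: [0.5066, 0.36, 0.1947]
ee_rot: [-0.196, -3.133, -0.002]
force: [-0.1, -0.1, -0.1]
width: 0.436
gripper_force: 0.0
```

Run:
```python
from cell import arm
from h import *
s=arm.observe();show(s)
rows(s["position"],R.from_rotvec(s["ee_rot"]),[((.5055,.359,.134),pose(83),5)])
```

```text
t 5.65 p [0.5066 0.36   0.1947] y [0.125 0.992 0.001] z [-0.002  0.001 -1.   ] q [-0.22  0.55 -0.74  1.55  0.39  1.19  0.41] F [-0.1 -0.1 -0.1] w 0.0401 g 0.0
[[0.0002, -0.0002, 0.0121, 0.0002, -0.0005, -0.0006], [0.0002, -0.0002, 0.0121, 0.0002, -0.0005, -0.0006], [0.0002, -0.0002, 0.0121, 0.0002, -0.0005, -0.0006], [0.0002, -0.0002, 0.0121, 0.0002, -0.0005, -0.0006], [0.0002, -0.0002, 0.0121, 0.0002, -0.0005, -0.0006]]
```

Descend, close firmly, then lift.

Emit:
arm_command:
  targets:
    - [[0,0,0.015,0,0,0],[0,0,0.015,0,0,0],[0,0,0.015,0,0,0],[0,0,0.015,0,0,0],[0,0,0,0,0,0],[0,0,0,0,0,0]]

```text
clock: 6.4
position: [0.5063, 0.3601, 0.1344]
ee_rot: [-0.196, -3.133, -0.002]
force: [-0.0, 0.0, 0.7]
width: 0.434
gripper_force: 0.0
```

Emit:
arm_command:
  targets:
    - [[0,0,0,0,0,0],[0,0,0,0,0,0],[0,0,0,0,0,0],[0,0,0,0,0,0],[0,0,0,0,0,0],[0,0,0,0,0,0]]
  jaw: 0.0
  newtons: 50

```text
clock: 7.15
position: [0.5063, 0.3598, 0.1342]
ee_rot: [-0.196, -3.133, -0.001]
force: [-0.1, -0.1, -0.5]
width: 0.006
gripper_force: 0.0
```

Emit:
arm_command:
  targets:
    - [[0,0,-0.01,0,0,0],[0,0,-0.02,0,0,0],[0,0,-0.03,0,0,0],[0,0,-0.03,0,0,0],[0,0,-0.03,0,0,0],[0,0,-0.02,0,0,0],[0,0,-0.01,0,0,0],[0,0,0,0,0,0]]

```text
clock: 8.15
position: [0.5068, 0.36, 0.2852]
ee_rot: [-0.196, -3.134, -0.003]
force: [-0.9, -0.1, -0.2]
width: 0.004
gripper_force: 0.0
```

Run:
```python
from cell import arm
from h import *
s=arm.observe();show(s)
i=arm.get_image("side"); cv2.imwrite("pics/s2.png",i["pixels"][150:,100:600,::-1])
rows(s["position"],R.from_rotvec(s["ee_rot"]),[((.575,.13,.28),pose(83),7),((.580,-.045,.23),pose(83),6)])
```

```text
t 8.15 p [0.5068 0.36   0.2852] y [0.125 0.992 0.002] z [-0.001  0.002 -1.   ] q [-0.21  0.49 -0.76  1.42  0.33  1.37  0.46] F [-0.9 -0.1 -0.2] w 0.0004 g 0.0
[[-0.0138, -0.0314, 0.0007, 0.0002, -0.0002, -0.0004], [-0.0138, -0.0314, 0.0007, 0.0002, -0.0002, -0.0004], [-0.0137, -0.0314, 0.0007, 0.0002, -0.0002, -0.0004], [-0.0137, -0.0314, 0.0007, 0.0002, -0.0002, -0.0004], [-0.0137, -0.0314, 0.0007, 0.0002, -0.0002, -0.0004], [-0.0137, -0.0314, 0.0007, 0.0002, -0.0002, -0.0004], [-0.0137, -0.0314, 0.0007, 0.0002, -0.0002, -0.0004], [-0.0044, -0.0288, 0.0083, 0.0, 0.0, 0.0], [-0.0044, -0.0288, 0.0083, 0.0, 0.0, 0.0], [-0.0044, -0.0288, 0.0083, 0.0, 0.0, 0.0]]
[[-0.0044, -0.0288, 0.0083, 0.0, 0.0, 0.0], [-0.0044, -0.0288, 0.0083, 0.0, 0.0, 0.0], [-0.0044, -0.0288, 0.0083, 0.0, 0.0, 0.0]]
```

View pics/s2.png

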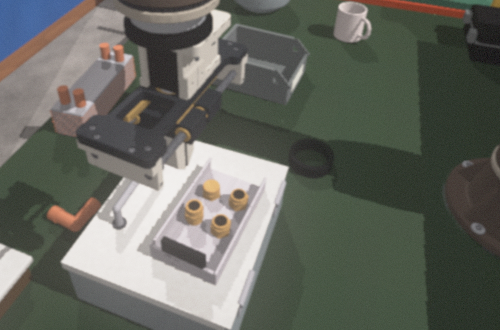

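The crop shows the tray still on the cover, with its grip at (184,250), and the closed fingers empty around (165,180). The grasp missed. I'll check where the fingers really are relative to the reported TCP.

Run:
```python
from cell import arm
from h import *
s=arm.observe();show(s)
rot=R.from_rotvec(s["ee_rot"])
for n in("scene","side"):
    i=arm.get_image(n);C=cloud(i)
    cv2.imwrite(f"pics/{n}3.png",i["pixels"][:,:,::-1])
    for nm,w in (("tcp",[0,0,0]),("tip",[0,0,.019]),("grip",None)):
        w=np.array([.506,.36,.133]) if w is None else rot.apply(w)+s["position"]
        c=R.from_rotvec(i["rotation"]).inv().apply(w-i["xyz"]); print(n,nm,np.round([i["fx"]*c[0]/c[2]+i["cx"],i["fy"]*c[1]/c[2]+i["cy"],c[2]],2))
    d=C-s["position"]; L=rot.inv().apply(d.reshape(-1,3))
    ok=np.isfinite(L).all(1)&(np.abs(L[:,:2]).max(1)<.12)
    for a,b in((-.06,-.045),(-.045,-.02),(-.02,0),(0,.015),(.015,.03),(.03,.06)):
        m=ok&(L[:,2]>a)&(L[:,2]<b)
        if m.sum(): print(n,(a,b),m.sum(),"x",np.round(np.percentile(L[m,0],[2,50,98]),3),"y",np.round(np.percentile(L[m,1],[2,50,98]),3))
```

```text
t 8.2 p [0.5066 0.3596 0.2842] y [0.125 0.992 0.001] z [-0.003  0.001 -1.   ] q [-0.21  0.49 -0.76  1.42  0.33  1.37  0.46] F [-1.3 -0.2  0.4] w 0.0004 g 0.0
scene tcp [425.2  110.16   1.32]
scene tip [424.11 117.28   1.33]
scene grip [417.08 163.32   1.42]
scene (-0.06, -0.045) 99 x [-0.011 -0.006  0.011] y [-0.02  -0.008  0.017]
scene (-0.045, -0.02) 113 x [-0.011 -0.007  0.014] y [-0.018 -0.007  0.016]
side tcp [280.03 324.87   0.49]
side tip [280.79 336.33   0.5 ]
side grip [285.32 403.78   0.58]
side (-0.06, -0.045) 138 x [0.004 0.01  0.011] y [-0.002  0.014  0.02 ]
side (-0.045, -0.02) 326 x [-0.003  0.01   0.011] y [-0.012  0.008  0.019]
side (-0.02, 0) 7 x [0.009 0.01  0.01 ] y [-0.002  0.001  0.007]
```

Run:
```python
from cell import arm
from h import *
print(arm.tip_reach,[a for a in dir(arm) if a[0]!='_'])
s=arm.observe();rot=R.from_rotvec(s["ee_rot"])
i=dict(arm.get_image("side"));C=cloud(i);L=rot.inv().apply((C-s["position"]).reshape(-1,3)).reshape(480,640,3)
for u in (270,275,280,285):
    print(u,[(v,tuple(np.round(L[v,u],3))) for v in range(295,341,6)])
```

```text
0.019 ['PlanningError', 'get_image', 'observe', 'sign_off', 'tip_reach']
270 [(295, (np.float64(0.025), np.float64(0.051), np.float64(-0.101))), (301, (np.float64(0.029), np.float64(0.058), np.float64(-0.101))), (307, (np.float64(0.03), np.float64(0.06), np.float64(-0.097))), (313, (np.float64(0.001), np.float64(0.019), np.float64(-0.038))), (319, (np.float64(-0.112), np.float64(-0.142), np.float64(0.18))), (325, (np.float64(-0.105), np.float64(-0.131), np.float64(0.181))), (331, (np.float64(-0.099), np.float64(-0.12), np.float64(0.181))), (337, (np.float64(-0.092), np.float64(-0.109), np.float64(0.181)))]
275 [(295, (np.float64(0.029), np.float64(0.049), np.float64(-0.101))), (301, (np.float64(0.03), np.float64(0.052), np.float64(-0.097))), (307, (np.float64(0.008), np.float64(0.019), np.float64(-0.049))), (313, (np.float64(0.007), np.float64(0.019), np.float64(-0.04))), (319, (np.float64(-0.105), np.float64(-0.147), np.float64(0.182))), (325, (np.float64(-0.098), np.float64(-0.135), np.float64(0.181))), (331, (np.float64(-0.091), np.float64(-0.124), np.float64(0.181))), (337, (np.f
[... 430 characters left out ...]
-0.138), np.float64(0.181))), (331, (np.float64(-0.084), np.float64(-0.128), np.float64(0.182))), (337, (np.float64(-0.078), np.float64(-0.117), np.float64(0.182)))]
285 [(295, (np.float64(0.008), np.float64(0.0), np.float64(-0.05))), (301, (np.float64(0.009), np.float64(0.001), np.float64(-0.042))), (307, (np.float64(0.008), np.float64(0.001), np.float64(-0.033))), (313, (np.float64(0.01), np.float64(0.005), np.float64(-0.028))), (319, (np.float64(0.01), np.float64(0.006), np.float64(-0.02))), (325, (np.float64(-0.083), np.float64(-0.141), np.float64(0.18))), (331, (np.float64(-0.076), np.float64(-0.13), np.float64(0.179))), (337, (np.float64(-0.071), np.float64(-0.12), np.float64(0.182)))]
```

```bash
python3 -c "
import cv2
a=cv2.imread('pics/side3.png')[230:430,180:400];b=cv2.imread('pics/scene3.png')[50:250,330:520]
import numpy as np
cv2.imwrite('pics/z3.png',np.hstack([cv2.resize(a,(440,400)),cv2.resize(b,(360,400))]))"
```

```text
(no output)
```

View pics/z3.png

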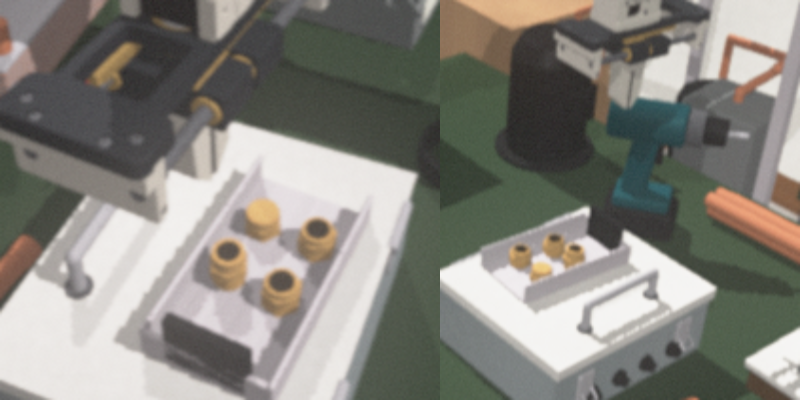

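The close-up shows both fingers end 35–40 mm short of where the reported TCP implies: the tips are at tool z of about -0.018, not +0.019. Depth from the cameras agrees, and the wrist camera's world points are right, so the error is an offset along the tool's z. I'll treat the real grasp point as tool (0, 0, -0.037) and check by contact and grip force.

Emit:
arm_command:
  targets:
    - [[0,0,0.03,0,0,0],[0,0,0.04,0,0,0],[0,0,0.04,0,0,0],[0,0,0.03,0,0,0],[0,0,0.018,0,0,0],[0,0,0.012,0,0,0],[0,0,0.01,0,0,0],[0,0,0.004,0,0,0],[0,0,0,0,0,0],[0,0,0,0,0,0]]
  jaw: 0.04

```text
clock: 9.6
position: [0.5064, 0.3601, 0.1008]
ee_rot: [-0.196, -3.133, -0.002]
force: [0.7, 0.2, -0.4]
width: 0.437
gripper_force: 0.0
```

Emit:
arm_command:
  targets:
    - [[0,0,0,0,0,0],[0,0,0,0,0,0],[0,0,0,0,0,0],[0,0,0,0,0,0],[0,0,0,0,0,0]]
  jaw: 0.0
  newtons: 50

```text
clock: 10.22
position: [0.5062, 0.3598, 0.1002]
ee_rot: [-0.196, -3.133, -0.001]
force: [0.8, -0.4, 0.9]
width: 0.104
gripper_force: 50.0
```

Emit:
arm_command:
  targets:
    - [[0,0,-0.008,0,0,0],[0,0,-0.016,0,0,0],[0,0,-0.024,0,0,0],[0,0,-0.03,0,0,0],[0,0,-0.03,0,0,0],[0,0,-0.024,0,0,0],[0,0,-0.016,0,0,0],[0,0,-0.006,0,0,0],[0,0,0,0,0,0]]

```text
clock: 11.35
position: [0.5065, 0.3596, 0.254]
ee_rot: [-0.196, -3.133, -0.001]
force: [-0.4, 0.9, -3.8]
width: 0.107
gripper_force: 50.0
```

Run:
```python
from cell import arm
from h import *
s=arm.observe();show(s)
i=arm.get_image("side"); cv2.imwrite("pics/s4.png",i["pixels"][:,:,::-1])
C=cloud(i);d=R.from_euler('z',-97.3,degrees=True)
L=d.inv().apply((C-(s["position"]+[0,0,.037])).reshape(-1,3)).reshape(480,640,3)
m=np.isfinite(L).all(-1)&(abs(L[...,1])<.065)&(L[...,0]>-.03)&(L[...,0]<.2)&(abs(L[...,2])<.06)&(L[...,2]<0.01)
for a in range(0,200,40):
    q=L[m&(L[...,0]*1000>=a)&(L[...,0]*1000<a+40)]; print(a,len(q),np.round(np.percentile(q[:,2],[5,50,95]),3) if len(q) else '')
```

```text
t 11.35 p [0.5065 0.3596 0.254 ] y [0.125 0.992 0.   ] z [-0.003  0.001 -1.   ] q [-0.21  0.51 -0.76  1.47  0.35  1.31  0.45] F [-0.4  0.9 -3.8] w 0.0099 g 50.0
0 615 [-0.034 -0.031 -0.008]
40 1289 [-0.033 -0.027 -0.009]
80 872 [-0.034 -0.028 -0.009]
120 682 [-0.034 -0.024 -0.009]
160 272 [-0.034 -0.033 -0.009]
```

View pics/s4.png

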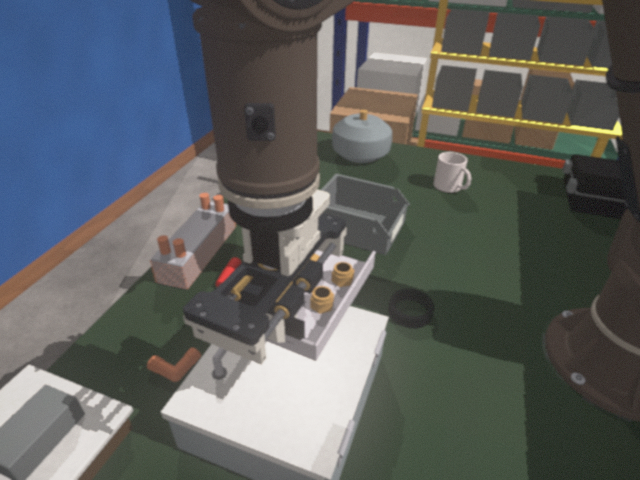

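The side view shows the tray gripped and level, with the fittings aboard (about 3.8 N). The elbow, tape and bin are undisturbed. Next I carry it over the bin.

```bash
cat >> h.py <<'E'
OFF=np.array([0,0,-.037])
def grows(s,path,smooth=True):
    """like rows, but path in true grasp points; smooth ramps"""
    r0=R.from_rotvec(s["ee_rot"]);g0=s["position"]+r0.apply(OFF);P=[(s["position"],r0)]
    for g1,r1,n in path:
        g1=np.array(g1);rv=(r0.inv()*r1).as_rotvec()
        for k in range(1,n+1):
            f=k/n; f=f*f*(3-2*f) if smooth else f
            r=r0*R.from_rotvec(rv*f);P.append((g0+(g1-g0)*f-r.apply(OFF),r))
        g0,r0=g1,r1
    out=[np.round(np.r_[a[1].inv().apply(b[0]-a[0]),(a[1].inv()*b[1]).as_rotvec()],3).tolist() for a,b in zip(P,P[1:])]
    for k in range(0,len(out),10): print(out[k:k+10])
E
python3 - <<'E'
from cell import arm
from h import *
s=arm.observe()
grows(s,[((.582,-.042,.20),pose(83),18),((.574,-.107,.254),pose(83,42),12)])
E
```

```text
[[-0.001, -0.003, 0.001, -0.0, -0.0, -0.0], [-0.003, -0.01, 0.002, -0.0, -0.0, -0.0], [-0.005, -0.015, 0.004, -0.0, -0.0, -0.0], [-0.007, -0.02, 0.005, -0.0, -0.0, -0.0], [-0.008, -0.024, 0.006, -0.0, -0.0, -0.0], [-0.009, -0.027, 0.006, -0.0, -0.0, -0.0], [-0.01, -0.03, 0.007, -0.0, -0.0, -0.0], [-0.01, -0.031, 0.007, -0.0, -0.0, -0.0], [-0.01, -0.032, 0.007, -0.0, -0.0, -0.0], [-0.01, -0.032, 0.007, -0.0, -0.0, -0.0]]
[[-0.01, -0.031, 0.007, -0.0, -0.0, -0.0], [-0.01, -0.03, 0.007, -0.0, -0.0, -0.0], [-0.009, -0.027, 0.006, -0.0, -0.0, -0.0], [-0.008, -0.024, 0.006, -0.0, -0.0, -0.0], [-0.006, -0.02, 0.005, -0.0, -0.0, -0.0], [-0.005, -0.015, 0.004, -0.0, -0.0, -0.0], [-0.003, -0.01, 0.002, -0.0, -0.0, -0.0], [-0.001, -0.003, 0.001, -0.0, -0.0, -0.0], [0.0, -0.001, -0.001, -0.014, -0.0, -0.0], [0.0, -0.002, -0.003, -0.04, -0.0, 0.0]]
[[0.0, -0.003, -0.005, -0.06, 0.0, 0.0], [0.0, -0.003, -0.006, -0.076, 0.0, -0.0], [0.0, -0.003, -0.008, -0.086, 0.0, -0.0], [0.0, -0.003, -0.009, -0.091, 0.0, -0.0], [0.0, -0.002, -0.009, -0.091, -0.0, -0.0], [0.0, -0.001, -0.009, -0.086, -0.0, 0.0], [0.0, -0.0, -0.008, -0.076, 0.0, 0.0], [0.0, 0.0, -0.007, -0.06, 0.0, 0.0], [0.0, 0.001, -0.005, -0.04, -0.0, -0.0], [0.0, 0.0, -0.002, -0.014, 0.0, -0.0]]
```

Emit:
arm_command:
  targets:
    - [[-0.001,-0.003,0.001,0,0,0],[-0.003,-0.01,0.002,0,0,0],[-0.005,-0.015,0.004,0,0,0],[-0.007,-0.02,0.005,0,0,0],[-0.008,-0.024,0.006,0,0,0],[-0.009,-0.027,0.006,0,0,0],[-0.01,-0.03,0.007,0,0,0],[-0.01,-0.031,0.007,0,0,0],[-0.01,-0.032,0.007,0,0,0],[-0.01,-0.032,0.007,0,0,0]]

```text
clock: 12.65
position: [0.5509, 0.1257, 0.2013]
ee_rot: [-0.198, -3.132, -0.0]
force: [-0.4, -0.3, -3.1]
width: 0.105
gripper_force: 50.0
```

Emit:
arm_command:
  targets:
    - [[-0.01,-0.031,0.007,0,0,0],[-0.01,-0.03,0.007,0,0,0],[-0.009,-0.027,0.006,0,0,0],[-0.008,-0.024,0.006,0,0,0],[-0.006,-0.02,0.005,0,0,0],[-0.005,-0.015,0.004,0,0,0],[-0.003,-0.01,0.002,0,0,0],[-0.001,-0.003,0.001,0,0,0],[0,0,0,0,0,0]]

```text
clock: 13.78
position: [0.5824, -0.0361, 0.1637]
ee_rot: [-0.195, -3.133, -0.002]
force: [-0.3, 0.2, -4.1]
width: 0.105
gripper_force: 50.0
```

Run:
```python
from cell import arm
from h import *
s=arm.observe();show(s)
i=arm.get_image("scene"); cv2.imwrite("pics/s5.png",i["pixels"][:,:,::-1])
P,c=box(cloud(i),i["pixels"],170,160,330,365)
rect("bin",P[(P[:,2]>.03)&(P[:,2]<.098)&(P[:,1]<-.15)])
rect("tray",P[(P[:,2]>.15)&(P[:,2]<.19)&(P[:,1]<-.1)])
```

```text
t 13.78 p [ 0.5824 -0.0361  0.1637] y [0.124 0.992 0.001] z [-0.003  0.001 -1.   ] q [ 0.46  0.51 -0.7   1.69  0.36  1.08  1.09] F [-0.3  0.2 -4.1] w 0.0096 g 50.0
bin 3931 rect [ 556. -251.] [165. 209.] 83.9 z [33. 61. 93.]
tray 1788 rect [ 568. -152.] [117. 105.] 83.2 z [169. 174. 189.]
```

View pics/s5.png

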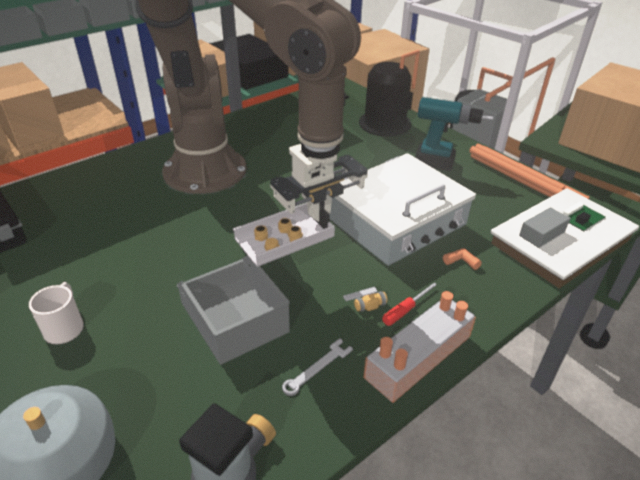

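The scene view shows the four fittings still in the tray, with its mouth at about (240,240) just over the bin's near side wall. Now I tip it.

Emit:
arm_command:
  targets:
    - [[0,-0.005,-0.001,-0.014,0,0],[0,-0.004,-0.003,-0.04,0,0],[0,-0.003,-0.005,-0.06,0,0],[0,-0.003,-0.006,-0.076,0,0],[0,-0.003,-0.008,-0.086,0,0],[0,-0.003,-0.009,-0.091,0,0],[0,-0.002,-0.009,-0.091,0,0],[0,-0.001,-0.009,-0.086,0,0],[0,0,-0.008,-0.076,0,0],[0,0,-0.007,-0.06,0,0]]

```text
clock: 15.08
position: [0.5773, -0.0818, 0.2213]
ee_rot: [0.186, 2.917, 1.036]
force: [-0.9, 0.6, -2.0]
width: 0.105
gripper_force: 50.0
```

Emit:
arm_command:
  targets:
    - [[0,0.001,-0.005,-0.05,0,0],[0,0,-0.003,-0.05,0,0],[0,0,0,-0.03,0,0],[0,0,0,0,0,0],[0,0,0,0,0,0],[0,0,0,0,0,0]]

```text
clock: 15.82
position: [0.5766, -0.0841, 0.2281]
ee_rot: [0.178, 2.84, 1.218]
force: [-0.1, 0.4, -0.9]
width: 0.106
gripper_force: 50.0
```

Run:
```python
from cell import arm
from h import *
s=arm.observe();show(s)
a=arm.get_image("scene");b=arm.get_image("side")
A=a["pixels"][200:380,150:350,::-1];B=b["pixels"][100:280,260:460,::-1]
cv2.imwrite("pics/p6.png",np.hstack([cv2.resize(A,(400,360)),cv2.resize(B,(400,360))]))
print("go back");grows(s,[((.582,-.042,.22),pose(83),8)])
```

```text
t 15.82 p [ 0.5766 -0.0841  0.2281] y [0.087 0.684 0.724] z [ 0.088  0.719 -0.689] q [ 1.09  0.79 -1.    1.55 -0.18  1.2   1.74] F [-0.1  0.4 -0.9] w 0.0097 g 50.0
go back
[[-0.0, -0.0, 0.003, 0.035, -0.0, -0.0], [-0.0, -0.0, 0.008, 0.092, -0.0, -0.0], [-0.0, 0.0, 0.011, 0.13, -0.0, -0.0], [-0.0, 0.002, 0.012, 0.149, -0.0, -0.0], [-0.0, 0.004, 0.01, 0.149, -0.0, -0.0], [-0.0, 0.005, 0.008, 0.13, -0.0, -0.0], [-0.0, 0.004, 0.005, 0.092, -0.0, -0.0], [-0.0, 0.002, 0.002, 0.035, -0.0, -0.0]]
```

View pics/p6.png

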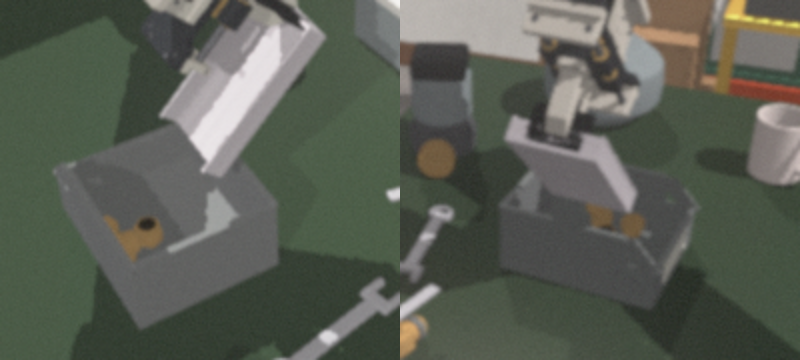

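The crops show the tray empty and the brass pieces in the bin, at about (135,235) in the left crop. I'll level it, move it to the free patch in front of the bin at (0.38, -0.22), and count the fittings on the way.

Emit:
arm_command:
  targets:
    - [[0,0,0.003,0.035,0,0],[0,0,0.008,0.092,0,0],[0,0,0.011,0.13,0,0],[0,0.002,0.012,0.149,0,0],[0,0.004,0.01,0.149,0,0],[0,0.005,0.008,0.13,0,0],[0,0.004,0.005,0.092,0,0],[0,0.002,0.002,0.035,0,0],[0,0,0,0,0,0]]

```text
clock: 17.05
position: [0.5818, -0.0402, 0.1819]
ee_rot: [-0.193, -3.133, 0.001]
force: [-0.8, -0.1, -2.2]
width: 0.105
gripper_force: 50.0
```

Run:
```python
from cell import arm
from h import *
s=arm.observe();show(s)
a=arm.get_image("scene");c=a["pixels"].astype(int)
C=cloud(a);m=(c[...,0]-c[...,2]>50)&(C[...,2]<.085)&(abs(C[...,0]-.557)<.11)&(abs(C[...,1]+.251)<.09)
rect("brass in bin",C[m])
grows(s,[((.39,-.136,.2),pose(83),10),((.39,-.136,.055),pose(83),8)])
```

```text
t 17.05 p [ 0.5818 -0.0402  0.1819] y [ 0.123  0.992 -0.001] z [-0.003 -0.001 -1.   ] q [ 0.46  0.49 -0.7   1.67  0.34  1.12  1.12] F [-0.8 -0.1 -2.2] w 0.0097 g 50.0
brass in bin 245 rect [ 557. -287.] [50. 74.] 76.2 z [10. 28. 54.]
[[0.005, -0.003, 0.001, -0.0, -0.0, -0.0], [0.014, -0.009, 0.001, -0.0, -0.0, -0.0], [0.02, -0.013, 0.002, -0.0, -0.0, -0.0], [0.024, -0.016, 0.003, -0.0, -0.0, -0.0], [0.026, -0.018, 0.003, -0.0, -0.0, -0.0], [0.026, -0.018, 0.003, -0.0, -0.0, -0.0], [0.024, -0.016, 0.003, -0.0, -0.0, -0.0], [0.02, -0.013, 0.002, -0.0, -0.0, -0.0], [0.014, -0.009, 0.001, -0.0, -0.0, -0.0], [0.005, -0.003, 0.001, -0.0, -0.0, -0.0]]
[[-0.0, -0.0, 0.006, 0.0, -0.0, 0.0], [0.0, 0.0, 0.016, 0.0, 0.0, 0.0], [0.0, 0.0, 0.023, 0.0, 0.0, 0.0], [0.0, 0.0, 0.027, 0.0, 0.0, 0.0], [0.0, 0.0, 0.027, 0.0, 0.0, 0.0], [0.0, 0.0, 0.023, 0.0, 0.0, 0.0], [0.0, 0.0, 0.016, 0.0, 0.0, 0.0], [0.0, 0.0, 0.006, 0.0, 0.0, 0.0]]
```

Emit:
arm_command:
  targets:
    - [[0.005,-0.003,0.001,0,0,0],[0.014,-0.009,0.001,0,0,0],[0.02,-0.013,0.002,0,0,0],[0.024,-0.016,0.003,0,0,0],[0.026,-0.018,0.003,0,0,0],[0.026,-0.018,0.003,0,0,0],[0.024,-0.016,0.003,0,0,0],[0.02,-0.013,0.002,0,0,0],[0.014,-0.009,0.001,0,0,0],[0.005,-0.003,0.001,0,0,0]]

```text
clock: 18.35
position: [0.3886, -0.1374, 0.1623]
ee_rot: [-0.201, -3.131, 0.003]
force: [0.4, 0.1, -1.1]
width: 0.104
gripper_force: 50.0
```

Emit:
arm_command:
  targets:
    - [[0,0,0.006,0,0,0],[0,0,0.016,0,0,0],[0,0,0.023,0,0,0],[0,0,0.027,0,0,0],[0,0,0.027,0,0,0],[0,0,0.023,0,0,0],[0,0,0.016,0,0,0],[0,0,0.006,0,0,0],[0,0,0,0,0,0]]

```text
clock: 19.48
position: [0.3904, -0.1359, 0.0182]
ee_rot: [-0.195, -3.132, 0.001]
force: [-0.6, -0.2, -1.7]
width: 0.109
gripper_force: 50.0
```

Run:
```python
from cell import arm
from h import *
s=arm.observe();show(s)
for n,b in(("scene",(150,180,330,330)),("side",(280,150,600,330))):
    i=arm.get_image(n);P,c=box(cloud(i),i["pixels"],*b)
    m=(c.min(1)>120)&(P[:,2]>.015)&(P[:,2]<.075)&(P[:,0]<.455)&(P[:,1]<-.06)
    rect(n+" tray",P[m])
print(); grows(s,[((.39,-.136,.033),pose(83),4)])
```

```text
t 19.48 p [ 0.3904 -0.1359  0.0182] y [ 0.124  0.992 -0.001] z [-0.003 -0.001 -1.   ] q [ 0.68  0.46 -0.59  2.23  0.48  0.58  1.17] F [-0.6 -0.2 -1.7] w 0.01 g 50.0
scene tray 2612 rect [ 263. -192.] [201. 422.] 80.0 z [24. 28. 53.]
side tray 590 rect [ 337. -351.] [454.  42.] 86.6 z [21. 24. 69.]

[[0.0, -0.0, 0.003, -0.0, -0.0, -0.0], [0.0, -0.0, 0.008, -0.0, -0.001, -0.001], [0.0, -0.0, 0.008, -0.0, -0.001, -0.001], [0.0, -0.0, 0.003, -0.0, -0.0, -0.0]]
```

Emit:
arm_command:
  targets:
    - [[0,0,0.007,0,0,0],[0,0,0.007,0,0,0],[0,0,0.004,0,0,0],[0,0,0.002,0,0,0],[0,0,0,0,0,0],[0,0,0,0,0,0]]

```text
clock: 20.32
position: [0.3902, -0.1363, -0.0015]
ee_rot: [-0.196, -3.133, 0.002]
force: [-0.3, 0.1, -1.5]
width: 0.109
gripper_force: 50.0
```

Emit:
arm_command:
  targets:
    - [[0,0,0.002,0,0,0],[0,0,0,0,0,0],[0,0,0,0,0,0]]

```text
clock: 20.7
position: [0.3904, -0.1364, -0.003]
ee_rot: [-0.196, -3.133, 0.003]
force: [-2.8, 1.5, 10.0]
width: 0.107
gripper_force: 50.0
```

Contact at 10 N. Now I let go and rise.

Emit:
arm_command:
  targets:
    - [[0,0,-0.001,0,0,0],[0,0,0,0,0,0],[0,0,0,0,0,0],[0,0,0,0,0,0],[0,0,0,0,0,0]]
  jaw: 0.036

```text
clock: 21.32
position: [0.39, -0.1363, -0.0026]
ee_rot: [-0.196, -3.132, 0.002]
force: [0.3, 0.1, -0.0]
width: 0.392
gripper_force: 0.0
```

Emit:
arm_command:
  targets:
    - [[0,0,-0.005,0,0,0],[0,0,-0.015,0,0,0],[0,0,-0.03,0,0,0],[0,0,-0.05,0,0,0],[0,0,-0.06,0,0,0],[0,0,-0.05,0,0,0],[0,0,-0.02,0,0,0]]

```text
clock: 22.2
position: [0.3918, -0.1358, 0.2313]
ee_rot: [0.195, 3.134, -0.005]
force: [-0.8, -0.3, -0.7]
width: 0.392
gripper_force: 0.0
```

Run:
```python
from cell import arm
from h import *
s=arm.observe();show(s)
a=arm.get_image("scene");b=arm.get_image("side")
A=a["pixels"][180:360,150:350,::-1];B=b["pixels"][100:280,300:500,::-1]
cv2.imwrite("pics/p7.png",np.hstack([cv2.resize(A,(400,360)),cv2.resize(B,(400,360))]))
grows(s,[((.621,.266,.23),pose(-2.3),14)])
```

```text
t 22.2 p [ 0.3918 -0.1358  0.2313] y [ 0.124  0.992 -0.003] z [ 0.001 -0.003 -1.   ] q [ 0.93  0.14 -0.79  1.96  0.12  1.08  1.53] F [-0.8 -0.3 -0.7] w 0.036 g 0.0
[[-0.003, 0.006, 0.001, -0.0, 0.0, 0.022], [-0.007, 0.018, 0.002, -0.0, 0.0, 0.061], [-0.009, 0.028, 0.002, -0.0, 0.0, 0.093], [-0.008, 0.036, 0.003, -0.0, 0.0, 0.119], [-0.004, 0.043, 0.003, -0.0, 0.0, 0.139], [0.002, 0.047, 0.004, -0.0, 0.0, 0.152], [0.009, 0.048, 0.004, -0.0, 0.0, 0.158], [0.017, 0.046, 0.004, -0.0, 0.0, 0.158], [0.023, 0.041, 0.004, -0.0, 0.0, 0.152], [0.026, 0.034, 0.004, -0.0, 0.0, 0.139]]
[[0.027, 0.026, 0.003, -0.0, 0.0, 0.119], [0.023, 0.018, 0.002, -0.0, 0.0, 0.093], [0.016, 0.01, 0.002, -0.0, 0.0, 0.061], [0.006, 0.003, 0.001, -0.0, 0.0, 0.022]]
```

View pics/p7.png

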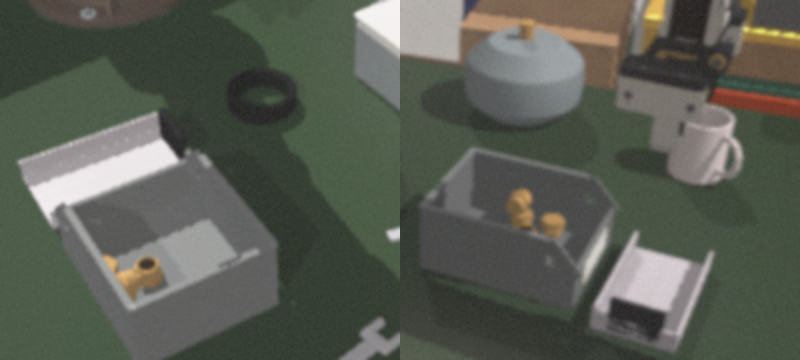

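The tray lies empty and flat beside the bin, at about (105,175) on the left and (655,295) on the right. The fittings are in the bin. Next is the handle.

Emit:
arm_command:
  targets:
    - [[-0.003,0.006,0.001,0,0,0.022],[-0.007,0.018,0.002,0,0,0.061],[-0.009,0.028,0.002,0,0,0.093],[-0.008,0.036,0.003,0,0,0.119],[-0.004,0.043,0.003,0,0,0.139],[0.002,0.047,0.004,0,0,0.152],[0.009,0.048,0.004,0,0,0.158],[0.017,0.046,0.004,0,0,0.158],[0.023,0.041,0.004,0,0,0.152],[0.026,0.034,0.004,0,0,0.139]]

```text
clock: 23.55
position: [0.5743, 0.1868, 0.1945]
ee_rot: [-1.926, -2.478, 0.006]
force: [1.1, -0.7, -0.2]
width: 0.393
gripper_force: 0.0
```

Emit:
arm_command:
  targets:
    - [[0.027,0.026,0.003,0,0,0.119],[0.023,0.018,0.002,0,0,0.093],[0.016,0.01,0.002,0,0,0.061],[0.006,0.003,0.001,0,0,0.022],[0,0,0,0,0,0]]

```text
clock: 24.18
position: [0.6197, 0.2651, 0.1867]
ee_rot: [-2.265, -2.174, 0.006]
force: [0.4, -0.2, 0.1]
width: 0.391
gripper_force: 0.0
```

Run:
```python
from cell import arm
from h import *
s=arm.observe();show(s)
# handle from scene+wrist
i=arm.get_image("scene");P,c=box(cloud(i),i["pixels"],395,180,455,225)
rect("handle scene",P[(P[:,2]>.135)&(P[:,2]<.15)&(P[:,0]>.59)&(P[:,0]<.66)])
i=arm.get_image("wrist")
T=i["T_tool_cam"];v,u=np.mgrid[:480,:640];z=i["z_map"]
dx,dy=u-i["cx"],v-i["cy"];r=np.hypot(dx,dy)+1e-9
t=np.tan(np.minimum(r/i["fx"],1.5)); p=np.stack([t*dx/r*z,t*dy/r*z,z],-1);p[z<=0]=np.nan
W=(p@T[:3,:3].T+T[:3,3])@R.from_rotvec(s["ee_rot"]).as_matrix().T+s["position"]
m=(W[...,2]>.132)&(W[...,2]<.152)&(abs(W[...,0]-.621)<.03)&(abs(W[...,1]-.266)<.08)
rect("handle wrist",W[m])
grows(s,[((.621,.266,.139),pose(-2.3),7)])
```

```text
t 24.18 p [0.6197 0.2651 0.1867] y [ 0.999 -0.041 -0.004] z [-0.004 -0.001 -1.   ] q [-0.17  0.59 -0.52  1.43  0.3   1.21 -0.76] F [ 0.4 -0.2  0.1] w 0.0359 g 0.0
handle scene 213 rect [622. 265.] [130.  14.] 87.7 z [137. 143. 146.]
handle wrist 3221 rect [621. 270.] [123.  11.] 87.5 z [137. 141. 142.]
[[0.0, 0.0, 0.005, -0.0, 0.0, -0.0], [0.0, 0.0, 0.012, -0.001, 0.0, -0.0], [0.0, 0.0, 0.017, -0.001, 0.0, -0.0], [0.0, 0.0, 0.018, -0.001, 0.0, -0.0], [0.0, 0.0, 0.017, -0.001, 0.0, -0.0], [0.0, 0.0, 0.012, -0.001, 0.0, -0.0], [0.0, 0.0, 0.005, -0.0, 0.0, -0.0]]
```

Emit:
arm_command:
  targets:
    - [[0,0.001,0.007,0,0,0],[0.002,0,0.015,0,0,0],[0.001,0,0.017,0,0,0],[0,0,0.018,0,0,0],[0,0,0.016,0,0,0],[0,0,0.009,0,0,0],[0,0,0.003,0,0,0],[0,0,0,0,0,0]]

```text
clock: 25.28
position: [0.6213, 0.2683, 0.1025]
ee_rot: [-2.267, -2.173, 0.004]
force: [0.4, -0.7, -0.5]
width: 0.395
gripper_force: 0.0
```

Emit:
arm_command:
  targets:
    - [[0,0,0,0,0,0],[0,0,0,0,0,0],[0,0,0,0,0,0],[0,0,0,0,0,0],[0,0,0,0,0,0]]
  jaw: 0.0
  newtons: 40

```text
clock: 25.9
position: [0.6229, 0.2682, 0.1028]
ee_rot: [2.268, 2.173, 0.0]
force: [5.3, 1.4, -2.9]
width: 0.119
gripper_force: 40.0
```

```bash
cat >> h.py <<'E'
H=np.array([.415,.275,.100]); UX=np.array([np.cos(np.radians(-2.3)),np.sin(np.radians(-2.3)),0])
def hand(g0,a0,a):
    """grasp point g0 at cover angle a0 -> at angle a, by turning about the hinge"""
    ax=np.cross(UX,[0,0,1]); return H+R.from_rotvec(ax*np.radians(a-a0)).apply(g0-H)
def cang(g):
    d=g-H; return np.degrees(np.arctan2(d[2],d@UX)-np.arctan2(37,205))
E
python3 - <<'E'
from cell import arm
from h import *
s=arm.observe();show(s)
g=s["position"]+R.from_rotvec(s["ee_rot"]).apply(OFF);a0=cang(g);print(g,a0)
A=np.r_[1,3,5.5,np.arange(8,31,2.5)]
grows(s,[(hand(g,0,a),pose(-2.3,a),1) for a in A])
E
```

```text
t 25.9 p [0.6229 0.2682 0.1028] y [ 0.999 -0.043  0.   ] z [ 0. -0. -1.] q [-0.18  0.67 -0.49  1.52  0.34  1.05 -0.8 ] F [ 5.3  1.4 -2.9] w 0.0109 g 40.0
[0.62293666 0.26819966 0.13975962] 0.5884803529742845
[[0.0, -0.0, -0.004, -0.017, 0.0, -0.003], [-0.0, -0.0, -0.007, -0.035, 0.0, 0.0], [0.0, -0.0, -0.009, -0.044, -0.0, -0.0], [-0.0, -0.0, -0.009, -0.044, 0.0, -0.0], [-0.0, -0.0, -0.009, -0.044, 0.0, 0.0], [-0.0, -0.0, -0.009, -0.044, 0.0, 0.0], [0.0, -0.0, -0.009, -0.044, 0.0, -0.0], [-0.0, -0.0, -0.009, -0.044, 0.0, -0.0], [0.0, -0.0, -0.009, -0.044, 0.0, -0.0], [-0.0, -0.0, -0.009, -0.044, -0.0, 0.0]]
[[0.0, -0.0, -0.009, -0.044, -0.0, -0.0], [-0.0, -0.0, -0.009, -0.044, 0.0, -0.0], [0.0, -0.0, -0.009, -0.044, -0.0, 0.0]]
```

Grip holds at 40 N. I'll lift along the arc, turning the tool with the cover.

Emit:
arm_command:
  targets:
    - [[0,0,-0.004,-0.017,0,0],[0,0,-0.007,-0.035,0,0],[0,0,-0.009,-0.0436,0,0],[0,0,-0.009,-0.0436,0,0],[0,0,-0.009,-0.0436,0,0]]

```text
clock: 26.52
position: [0.6187, 0.2683, 0.141]
ee_rot: [2.168, 2.078, 0.19]
force: [4.8, 1.0, -2.4]
width: 0.12
gripper_force: 40.0
```

Emit:
arm_command:
  targets:
    - [[0,0,-0.009,-0.0436,0,0],[0,0,-0.009,-0.0436,0,0],[0,0,-0.009,-0.0436,0,0],[0,0,-0.009,-0.0436,0,0],[0,0,-0.009,-0.0436,0,0],[0,0,-0.009,-0.0436,0,0],[0,0,-0.009,-0.0436,0,0],[0,0,0,0,0,0]]

```text
clock: 27.52
position: [0.597, 0.2692, 0.1995]
ee_rot: [1.985, 1.907, 0.468]
force: [-2.8, 1.1, -6.1]
width: 0.117
gripper_force: 40.0
```

```bash
cat > chk.py <<'E'
from cell import arm
from h import *
s=arm.observe();show(s)
r=R.from_rotvec(s["ee_rot"]);g=s["position"]+r.apply(OFF)
z=r.as_matrix()[:,2];tilt=np.degrees(np.arctan2(z@UX,-z[2]))
print("g",np.round(g,4),"cover by g",round(cang(g),1),"tilt",round(tilt,1),"radius",np.linalg.norm((g-H)-((g-H)@np.cross([0,0,1],UX))*np.cross([0,0,1],UX)))
i=arm.get_image("scene");C=cloud(i);c=i["pixels"].astype(int)
L=C-H; X=L@UX; Y=L@np.cross([0,0,1],UX); Z=L[...,2]
m=np.isfinite(X)&(c.min(-1)>110)&(abs(Y)<.14)&(np.hypot(X,Z)<.25)&(np.hypot(X,Z)>.04)&(X>-.05)&(Z>.01)
a=np.degrees(np.arctan2(Z[m],X[m])); h,e=np.histogram(a,np.arange(0,100,2)); k=h.argmax()
print("cam angle hist",h.max(),"peak",e[k], "median near",np.median(a[abs(a-e[k]-1)<5]))
# underside normal from SVD
q=np.stack([X[m],Y[m],Z[m]],1)[abs(a-e[k]-1)<5]; n=np.linalg.svd(q-q.mean(0),full_matrices=False)[2][2]; n*=np.sign(n[2]); print("plane angle",np.degrees(np.arctan2(-n[0],n[2])),len(q))
cv2.imwrite("pics/last.png",i["pixels"][:,:,::-1])
E
python3 chk.py
```

```text
t 27.52 p [0.597  0.2692 0.1995] y [ 0.885 -0.035  0.465] z [ 0.465 -0.021 -0.885] q [-0.41  0.32 -0.36  1.92  0.73  0.7  -1.29] F [-2.8  1.1 -6.1] w 0.0108 g 40.0
g [0.5798 0.27   0.2322] cover by g 28.5 tilt 27.7 radius 0.211337502753774
cam angle hist 1032 peak 28 median near 29.685310045532464
plane angle 26.461635153657344 2130
```

Emit:
arm_command:
  targets:
    - [[0,0,-0.009,-0.0436,0,0],[0,0,-0.009,-0.0436,0,0],[0,0,-0.009,-0.0436,0,0],[0,0,-0.009,-0.0436,0,0],[0,0,-0.009,-0.0436,0,0],[0,0,-0.009,-0.0436,0,0],[0,0,-0.009,-0.0436,0,0],[0,0,0,0,0,0]]

```text
clock: 28.58
position: [0.5601, 0.2708, 0.2478]
ee_rot: [1.788, 1.72, 0.708]
force: [-5.5, 1.3, -12.5]
width: 0.118
gripper_force: 40.0
```

```bash
python3 chk.py
```

```text
t 28.57 p [0.5601 0.2708 0.2478] y [ 0.707 -0.026  0.707] z [ 0.706 -0.031 -0.708] q [-0.65  0.18 -0.3   2.16  1.24  0.73 -1.92] F [ -5.5   1.3 -12.5] w 0.0108 g 40.0
g [0.534  0.2719 0.2739] cover by g 45.4 tilt 45.0 radius 0.21077279486529
cam angle hist 377 peak 44 median near 44.61764713024995
plane angle 44.63706646417695 721
```

Emit:
arm_command:
  targets:
    - [[0,0,-0.009,-0.0436,0,0],[0,0,-0.009,-0.0436,0,0],[0,0,-0.009,-0.0436,0,0],[0,0,0,0,0,0]]

```text
clock: 29.12
position: [0.54, 0.2717, 0.2649]
ee_rot: [1.699, 1.637, 0.8]
force: [-5.3, 2.3, -15.8]
width: 0.122
gripper_force: 40.0
```

```bash
python3 chk.py
python3 - <<'E'
from cell import arm
from h import *
s=arm.observe();r=R.from_rotvec(s["ee_rot"]);g=s["position"]+r.apply(OFF);a=cang(g)
print(a);grows(s,[(hand(g,a,a+2*k),r,1) for k in range(1,5)])
E
```

```text
t 29.12 p [0.54   0.2717 0.2649] y [ 0.611 -0.021  0.792] z [ 0.791 -0.034 -0.611] q [-0.74  0.17 -0.33  2.25  1.41  0.84 -2.17] F [ -5.3   2.3 -15.8] w 0.0112 g 40.0
g [0.5107 0.2729 0.2875] cover by g 52.7 tilt 52.3 radius 0.2104854891281728
cam angle hist 355 peak 52 median near 52.01298834170276
plane angle 52.17384333744777 748
52.66679634495624
[[-0.0, -0.001, -0.007, 0.0, 0.0, 0.0], [-0.0, -0.002, -0.007, 0.0, 0.0, 0.0], [-0.0, -0.002, -0.007, 0.0, 0.0, 0.0], [-0.0, -0.002, -0.007, 0.0, 0.0, 0.0]]
```

Emit:
arm_command:
  targets:
    - [[0,0,-0.009,-0.0442,0,0],[0,0,-0.009,-0.0442,0,0],[0,0,-0.009,-0.0442,0,0],[0,0,0,0,0,0],[0,0,0,0,0,0]]

```text
clock: 29.8
position: [0.5182, 0.2725, 0.2791]
ee_rot: [1.609, 1.551, 0.886]
force: [-5.6, 2.3, -21.7]
width: 0.113
gripper_force: 40.0
```

```bash
python3 chk.py
```

```text
t 29.8 p [0.5182 0.2725 0.2791] y [ 0.504 -0.016  0.864] z [ 0.863 -0.037 -0.504] q [-0.83  0.18 -0.37  2.34  1.53  1.01 -2.39] F [ -5.6   2.3 -21.7] w 0.0104 g 40.0
g [0.4862 0.2739 0.2977] cover by g 60.0 tilt 59.8 radius 0.21014208487701488
cam angle hist 390 peak 58 median near 59.131286384834624
plane angle 60.37954981065967 684
```

View pics/last.png

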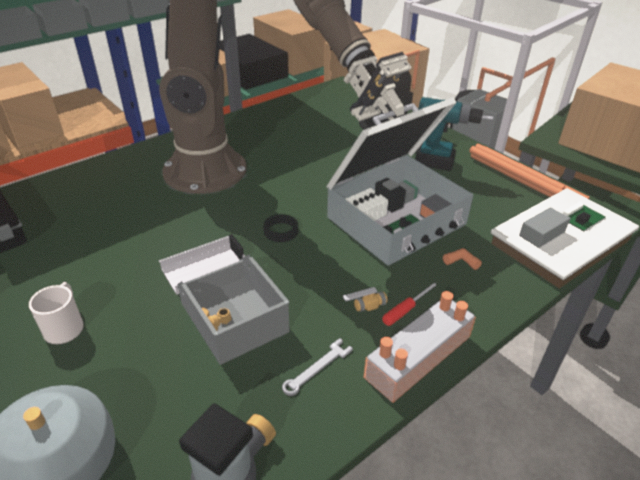

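The cover is open at about 60 degrees (grip geometry 60.0, camera plane 60.4) and held by the handle. The tray is on the bench by the bin at about (200,262), the brass is in the bin at (216,316), and the other things are where they were.

```bash
python3 -c "
from cell import arm
print(arm.sign_off())"
```

```text
the job is handed in; nothing more can be done
None
```

The job is handed in: the fittings are in the bin (the tray is visibly empty, though I couldn't count all four separately in the pictures), the tray is flat on the bench and released, and the arm is holding the cover open at about 60°.

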